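# Gauge the depth of a drilled dowel hole

## Task

The beech block in the vice has been drilled with a blind hole for a dowel, and we need to know how deep it goes. Take the depth gauge out of its stand, set its crossbar flat on the block over the hole and push the rod gently down until it bottoms out. Then lower the gauge gently back upright into the notches of its stand, and let go with the rod still showing the depth it found, and leave everything else on the counter where it is.

Things in the scene. Friction and masses are not known exactly. Their poses are not given: they have to be found in the camera images.
- gauge: depth gauge, its steel crossbar: 90 mm long (own y), 24 mm wide (own x), 12 mm thick, with a dark hub 20 mm wide and 8 mm high on top; about 200 g. Origin at the middle of the crossbar's flat underside, z up. An aluminium rod 8 mm thick slides straight up and down through its middle against a steady drag of about 5 N, and stays wherever it is left. It starts lying in the notches of the stand with the rod upright; the whole gauge can be held and carried by the rod's grip.
- rod (a joint): the gauge's setting: how far the rod's lower tip stands out below the crossbar's underside, m, 0 (flush) to 0.070; grows as the rod is pushed down. It starts at 0.006 to 0.014. Rod with grip weighs about 60 g.
- rod_tip (a point): centre of the rod's flat lower tip; z along the rod, up
- rod_grip (a point): centre of the red plastic grip on the rod's upper end, 136 mm above the tip: a block 14 mm thick along the crossbar's x (pinch it there), 24 mm along the crossbar's y, 44 mm tall (22 mm above and below this point). Right under it sits a round finger flange 34 mm across and 4 mm thick, its top 22 mm below this point, so that the fingers can push the rod down without slipping
- vice: low dark blue machine vice fixed to the counter, gripping the beech block between its jaws; 215 mm long (own x, the screw and its cross handle at +x, handle to 147 mm from the origin), 104 mm wide, jaws 60 mm high. Origin on the counter under the block's centre
- hole_mouth (a point): centre of the mouth of the round hole, 14 mm across, in the middle of the block's flat top, 80 mm above the counter. The top is 60 x 60 mm. The hole is straight and vertical, its edge broken by 1.5 mm; its depth is not known, somewhere between 24 and 50 mm, and no reading is given of its flat bottom (hole_end). The bottom of the hole and the block are hard and do not give
- stand: wooden stand fixed to the counter: foot 80 x 110 x 10 mm and two upright cheeks 12 mm thick, 70 mm apart (centres) along its own y, each with a notch in the top, 30 mm wide along its own x and 10 mm deep. The crossbar lies in both notches along the stand's y, the rod hangs free between the cheeks. Origin under the foot's centre
- stand_seat (a point): point midway between the two notches at the height of their floors, 85 mm above the counter: the gauge's origin lies here when the gauge is put away
- mug: blue ceramic mug of coloured pencils, 82 mm wide, 195 mm tall with the pencils; origin under its centre; to be left alone
- storage_box: clear acrylic storage box with a half-open sliding door, 140 x 200 x 130 mm, filled with spools; origin under its centre; to be left alone
- spool: small bare wooden spool, 36 mm wide, 48 mm tall, standing; origin under its centre; to be left alone
- punch: purple plastic craft punch, 66 x 44 x 45 mm; origin under its centre; to be left alone
- crochet_hook: aluminium crochet hook with an orange handle, 150 mm long, lying; origin under its middle; to be left alone
- tape_measure: yellow and black tape measure, 66 x 36 x 64 mm, standing; origin under its centre; to be left alone
- dowel: beech dowel 12 mm thick, 160 mm long, lying; origin under its middle; to be left alone

How it is judged:
By the outcome, as a careful person would: the job done as asked, in the order asked, and still so for the second after the job is handed in, with the robot touching nothing.
It also fails if it takes over 72 s, if anything falls off the work surface, if the arm or the gripper's body presses on something with over 40 N, if the wrist force passes 120 N, or if a joint passes its speed limit or range.

## Robot

A 7-joint arm with a two-finger parallel gripper is mounted at the origin on the work surface. World frame = base frame: x ahead of the robot, y to its left, z up, the work surface at z = 0. Lengths are in m, angles in rad, forces in N, time in s.
With the tool pointing down it reaches from about 0.4 to 0.875 m from the base axis. Payload 19.3 kg.
Tool frame: the origin (TCP) lies where the fingers leave the gripper's body, on its centre line; the fingertips stand bot.tip_reach ahead of it and the grasp point (between the pads) lies 54 mm ahead of it (bot.tip_reach is the distance from the TCP to the fingertips, in m); z points along the fingers, y is the line along which they close (so a half turn about z gives the same grasp; the last joint's range is limited). The gripper opens to 85 mm and grips with 20 to 120 N. Pads are 22 mm wide; open, the fingers measure 114 mm over their backs; the gripper's body (76 mm by 85 mm) begins 54 mm behind the grasp point. The pads swing forward as they close: fully open they stand 13 mm farther back than shut.
Start: joints at [1.2, 0.521, -0.036, 1.599, 0.021, 1.021, -0.113], TCP at [0.185, -0.597, 0.304] pointing down, gripper open.
Joint ranges: [-2.91, 2.91], [-0.3, 2.13], [-1.5, 1.42], [0.17, 2.43], [-1.26, 4.41], [0.16, 1.93], [-2.52, 2.52]. Speed limits (rad/s): [1.89, 1.89, 2.39, 2.39, 3.01, 3.01, 3.01].

## Interface

Orientations are given as [roll, pitch, yaw] about the fixed x, y, z axes, in that order (R = Rz(yaw) Ry(pitch) Rx(roll)).
In Python, from workcell import bot gives the robot as it stands. The module is installed in compiled form; this text tells all that it offers.
- The arm moves only by the shell command python3 -m jog 'ROWS' [FORCE]. ROWS is JSON, a list that holds one entry, the list of rows, each a list of 7 numbers: the shift along the tool's x, y, z in mm, then the turn, a rotation vector about the tool's x, y, z in rad, then the opening, from 0 (shut) to 1 (fully open). In form: [[[tx, ty, tz, wx, wy, wz, fingers], ...]]. A call has 1 to 5 rows; each row shifts and turns the commanded pose from where the row before left it, along the tool's axes as they then stand; what a row does not reach is not made up. A row lasts 1/10 s, in which the tool goes at most 50 mm and 8.59 degrees, less where a joint would pass 70% of its speed; a pose out of reach is approached as far as the arm can. A call is refused whole if a number of a shift passes 50 or a number of a turn 0.15, either way. A call with a gripper value outside its range is refused whole. The fingers move at their own pace and stop on an object; FORCE is the grip in N (left out, the last holds). Time passes only in rows, so rows that do not move let the fingers close. It gives the time, the measured TCP pose, the force, the opening and the grip force at its end, in the units of the state.
- bot.observe(): the state, without advancing time (a new reading comes with each control period).
- bot.grab_frame(name): name is "scene" or "side" or "wrist"; returns a dict with "img" (400x640x3 uint8, red, green, blue), "intrinsics" (3x3 intrinsics, pixels), "R" (3x3) and "t" (3): a world point X has camera coordinates R X + t; the wrist camera has in their place "tool_from_camera" (4x4, takes a point from camera to tool coordinates, whose origin is the TCP and whose axes are the flange's). Camera axes: x right, y down, z forward; pixel columns grow to the right and rows downward; lengths in m; the calibration is good to about 2 mm. The wrist camera is an equidistant fisheye: a pixel r from the principal point sees the ray r / f radians off the axis. A picture is of the moment at which its call begins: read the wrist's pose just before it. There is no depth.
- bot.job_done(): hands the job in; it is judged then, once.
Trained networks look in a picture, given as the dict that the camera call returned (one of the last four; its "shot" number tells which), for a name from the list of things; names that differ only in an ending like _2 or _b are one class to them, and where a whole thing is asked for, a point or a joint stands for the part that bears it (a point fixed in the world has none). Each returns a list of dicts, best first, with "conf" (0 to 1); they miss things now and then, are a little off and sometimes report something else, mostly with a low value. They report only what shows in the picture. A call takes as long as a camera call.
- bot.trace(query, picture): "region" (400x640 bool, what is visible of it).
- bot.spot_point(query, picture): "xyz" ([x, y, z] in m, in world coordinates, good to about 4 mm: a listed point, or the origin of a listed thing).
The state is a dict: "clock": time; "qpos": joint angles; "qd": joint speeds; "joint_efforts": joint torques, N m; "position": TCP position; "tool_rot": TCP orientation; "force": force on the tool from outside, world axes, zero at the start; "moment": the same for the moment, N m; "grip_width": finger opening in m; "finger_force": force on a finger pad.
Only numpy, scipy, OpenCV 4.12 (cv2) and the standard library are available. Lean on these libraries where they do the work, as an engineer would, in place of code of your own. Each camera call takes 0.05 s, during which the arm holds its last target. There are 200 camera calls.

## Working session

There is one attempt and no reset: what is moved stays moved. The work goes in short steps, Python scripts to look and compute and a shell command to move; the robot and the scene stay as the last step left them, time stands still between calls to the robot, and variables do not carry over. Pictures are saved under pics/ and viewed, at most 11 in all, crops included, and the job is handed in when it is done.

```bash
mkdir -p pics; cat > h.py <<'E'
import numpy as np,cv2
from workcell import bot
def save(f,n,crop=None,s=1):
    im=f["img"][...,::-1]
    if crop: im=im[crop[1]:crop[3],crop[0]:crop[2]]
    cv2.imwrite("pics/"+n+".png",cv2.resize(im,None,fx=s,fy=s))
def pix(f,X): 
    c=f["R"]@np.array(X)+f["t"]; p=f["intrinsics"]@c; return p[:2]/p[2]
E
python3 - <<'E'
from h import *
o=bot.observe();print({k:np.round(v,3).tolist() for k,v in o.items()},bot.tip_reach)
ims=[]
for n in("scene","side"):
    f=bot.grab_frame(n);ims.append(f["img"]);
    save(f,n+"0")
    print(n,np.round(f["R"].T@-f["t"],3).tolist(),f["intrinsics"][0,0])
    for q in["gauge","rod_tip","rod_grip","vice","hole_mouth","stand","stand_seat","mug","storage_box","spool","punch","crochet_hook","tape_measure","dowel"]:
        r=bot.spot_point(q,f)
        print(q,[(np.round(x["xyz"],4).tolist(),round(x["conf"],2),pix(f,x["xyz"]).round().tolist()) for x in r[:2]])
E
```

```text
{'clock': 0.0, 'qpos': [1.2, 0.522, -0.036, 1.6, 0.021, 1.021, -0.113], 'qd': [-0.001, 0.001, 0.001, 0.001, -0.001, -0.001, -0.001], 'joint_efforts': [-0.001, -92.712, 1.98, -36.993, 0.018, 0.008, -0.0], 'position': [0.185, -0.597, 0.303], 'tool_rot': [-3.14, 0.0, 0.301], 'force': [0.517, 0.407, 0.396], 'moment': [0.029, 0.053, 0.06], 'finger_force': 0.0, 'grip_width': 0.085} 0.0726
scene [1.602, -0.15, 1.144] 467.8843839467962
gauge [([0.5217, 0.1568, 0.0828], 0.66, [371.0, 204.0])]
rod_tip [([0.5224, 0.16, 0.0785], 0.75, [371.0, 205.0])]
rod_grip [([0.5265, 0.1571, 0.2161], 0.55, [374.0, 174.0])]
vice [([0.5134, -0.1784, 0.0015], 0.78, [270.0, 228.0])]
hole_mouth []
stand [([0.5269, 0.1543, -0.0003], 0.57, [368.0, 223.0])]
stand_seat [([0.5241, 0.1556, 0.0862], 0.81, [370.0, 204.0]), ([0.5192, 0.1609, 0.0846], 0.15, [372.0, 203.0])]
mug [([0.6074, 0.3997, 0.002], 0.93, [446.0, 234.0])]
storage_box [([0.6179, -0.4155, -0.0007], 0.88, [196.0, 259.0])]
spool [([0.5422, 0.0113, 0.0004], 0.45, [327.0, 230.0]), ([0.4299, -0.352, -0.0017], 0.2, [218.0, 216.0])]
punch [([0.7381, 0.1724, 0.
[... 795 characters left out ...]
, 0.0843], 0.72, [315.0, 259.0]), ([0.521, 0.1601, 0.0783], 0.63, [317.0, 262.0])]
mug [([0.6066, 0.4003, -0.0009], 0.83, [241.0, 361.0])]
storage_box [([0.6128, -0.416, 0.0021], 0.83, [346.0, 144.0]), ([0.5118, -0.1707, 0.0009], 0.68, [356.0, 195.0])]
spool [([0.5411, 0.0128, -0.0037], 0.71, [328.0, 237.0])]
punch [([0.7351, 0.1757, 0.0005], 0.95, [236.0, 263.0]), ([0.5225, 0.1598, 0.2133], 0.32, [316.0, 221.0])]
crochet_hook [([0.4388, 0.3542, -0.0005], 0.6, [324.0, 366.0])]
tape_measure [([0.526, 0.1574, 0.0856], 0.68, [315.0, 258.0]), ([0.7433, -0.155, -0.0001], 0.6, [283.0, 183.0])]
dowel [([0.4264, -0.3507, -0.0027], 0.5, [395.0, 167.0]), ([0.527, 0.159, 0.0837], 0.35, [314.0, 259.0])]
```

```bash
python3 - <<'E'
import cv2,numpy as np
a=cv2.imread("pics/scene0.png")[120:300,200:500];b=cv2.imread("pics/side0.png")[120:320,200:460]
a=cv2.resize(a,(500,300));b=cv2.resize(b,(390,300))
c=np.zeros((600,800,3),np.uint8)
a=cv2.resize(cv2.imread("pics/scene0.png")[120:300,200:460],None,fx=1.65,fy=1.65);b=cv2.resize(cv2.imread("pics/side0.png")[140:310,200:460],None,fx=1.75,fy=1.75)
c[:a.shape[0],:a.shape[1]]=a;c[300:300+b.shape[0]][:600-300,:b.shape[1]]=b[:300]
cv2.imwrite("pics/both.png",c)
E
```

```text
(no output)
```

View pics/both.png

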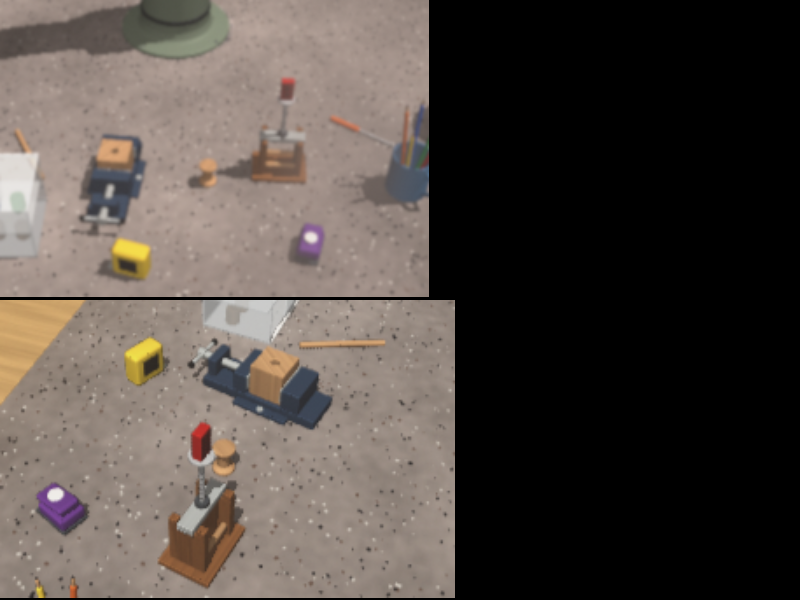

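The picture shows the gauge in its stand (scene ~(371,204)) with the crossbar nearly along y, and the vice with its block (~(270,205)), screw end toward +x. Positions agree with the networks.

```bash
cat >> h.py <<'E'
def plan(P,yaw,target,tyaw,n):
    """rows (world straight line, even turn) in tool axes; tool down"""
    P=np.array(P,float);d=(np.array(target)-P)/n*1000;dy=(tyaw-yaw)/n
    for i in range(n):
        c,s=np.cos(yaw+i*dy),np.sin(yaw+i*dy)
        print([round(c*d[0]+s*d[1],1),round(s*d[0]-c*d[1],1),round(-d[2],1),0,0,round(-dy,3)])
def ray(f,uv,z):
    r=f["R"].T@(np.linalg.inv(f["intrinsics"])@[uv[0],uv[1],1]);C=-f["R"].T@f["t"]
    return C+r*(z-C[2])/r[2]
E
python3 - <<'E'
from h import *
o=bot.observe();p=o["position"];y=o["tool_rot"][2]
plan(p,y,[.45,-.33,.36],.8,9);print();plan([.45,-.33,.36],.8,[.50,.158,.36],1.57,12)
E
```

```text
[np.float64(36.9), np.float64(-19.6), np.float64(-6.2), 0, 0, np.float64(-0.055)]
[np.float64(37.9), np.float64(-17.5), np.float64(-6.2), 0, 0, np.float64(-0.055)]
[np.float64(38.8), np.float64(-15.4), np.float64(-6.2), 0, 0, np.float64(-0.055)]
[np.float64(39.6), np.float64(-13.2), np.float64(-6.2), 0, 0, np.float64(-0.055)]
[np.float64(40.3), np.float64(-11.0), np.float64(-6.2), 0, 0, np.float64(-0.055)]
[np.float64(40.9), np.float64(-8.8), np.float64(-6.2), 0, 0, np.float64(-0.055)]
[np.float64(41.3), np.float64(-6.5), np.float64(-6.2), 0, 0, np.float64(-0.055)]
[np.float64(41.6), np.float64(-4.2), np.float64(-6.2), 0, 0, np.float64(-0.055)]
[np.float64(41.7), np.float64(-1.9), np.float64(-6.2), 0, 0, np.float64(-0.055)]

[np.float64(32.1), np.float64(-25.3), np.float64(-0.0), 0, 0, -0.064]
[np.float64(33.6), np.float64(-23.2), np.float64(-0.0), 0, 0, -0.064]
[np.float64(35.1), np.float64(-21.0), np.float64(-0.0), 0, 0, -0.064]
[np.float64(36.3), np.float64(-18.7), np.float64(-0.0), 0, 0, -0.064]
[np.float64(37.5), np.float64(-16.4), np.float64(-0.0), 0, 0, -0.064]
[np.float64(38.4), np.float64(-13.9), np.float64(-0.0), 0, 0, -0.064]
[np.float64(39.2), np.float64(-11.4), np.float64(-0.0), 0, 0, -0.064]
[np.float64(39.9), np.float64(-8.9), np.float64(-0.0), 0, 0, -0.064]
[np.float64(40.4), np.float64(-6.3), np.float64(-0.0), 0, 0, -0.064]
[np.float64(40.7), np.float64(-3.7), np.float64(-0.0), 0, 0, -0.064]
[np.float64(40.9), np.float64(-1.1), np.float64(-0.0), 0, 0, -0.064]
[np.float64(40.9), np.float64(1.5), np.float64(-0.0), 0, 0, -0.064]
```

```bash
python3 -m jog '[[[37,-20,-6,0,0,-0.055,1],[38,-17,-6,0,0,-0.055,1],[39,-15,-6,0,0,-0.055,1],[40,-13,-6,0,0,-0.055,1],[40,-11,-6,0,0,-0.055,1]]]'
python3 -m jog '[[[41,-9,-6,0,0,-0.055,1],[41,-6,-6,0,0,-0.055,1],[42,-4,-6,0,0,-0.055,1],[42,-2,-6,0,0,-0.055,1],[0,0,0,0,0,0,1]]]'
python3 -m jog '[[[32,-25,0,0,0,-0.064,1],[34,-23,0,0,0,-0.064,1],[35,-21,0,0,0,-0.064,1],[36,-19,0,0,0,-0.064,1],[0,0,0,0,0,0,1]]]'
python3 - <<'E'
from h import *
o=bot.observe();f=bot.grab_frame("wrist");save(f,"w1");print(f["tool_from_camera"],f["intrinsics"])
for q in("hole_mouth","vice","stand_seat","rod_grip"):
    print(q,[(np.round(x["xyz"],4).tolist(),round(x["conf"],2)) for x in bot.spot_point(q,f)[:2]])
plan(o["position"],o["tool_rot"][2],[.50,.158,.36],1.57,8)
E
```

```text
clock: 2.0
position: [0.3342, -0.448, 0.3343]
tool_rot: [3.141, 0.0, 0.578]
force: [1.4, -0.3, -0.1]
grip_width: 0.085
finger_force: 0.0
clock: 2.5
position: [0.4558, -0.3265, 0.3588]
tool_rot: [3.14, -0.003, 0.805]
force: [-1.1, -0.2, 0.4]
grip_width: 0.0856
finger_force: 0.0
clock: 3.0
position: [0.47, -0.1642, 0.3583]
tool_rot: [3.141, -0.001, 1.06]
force: [-0.1, -0.7, -0.1]
grip_width: 0.0852
finger_force: 0.0
[[ 3.24650717e-04 -9.45660301e-01 -3.25156101e-01  8.42257888e-02]
 [ 9.99999851e-01  4.49366839e-04 -3.08460185e-04  1.00966636e-03]
 [ 4.37812920e-04 -3.25155953e-01  9.45660306e-01 -7.09207067e-02]
 [ 0.00000000e+00  0.00000000e+00  0.00000000e+00  1.00000000e+00]] [[309.70691629   0.         312.17149916]
 [  0.         309.70691629 198.08522469]
 [  0.           0.           1.        ]]
hole_mouth [([0.5078, -0.171, 0.0822], 0.92)]
vice [([0.5113, -0.1693, 0.0032], 0.72), ([0.7415, -0.1565, -0.0013], 0.37)]
stand_seat [([0.6148, -0.418, 0.0011], 0.64)]
rod_grip []
[np.float64(37.0), np.float64(-16.4), np.float64(-0.2), 0, 0, np.float64(-0.064)]
[np.float64(37.9), np.float64(-14.0), np.float64(-0.2), 0, 0, np.float64(-0.064)]
[np.float64(38.8), np.float64(-11.6), np.float64(-0.2), 0, 0, np.float64(-0.064)]
[np.float64(39.4), np.float64(-9.1), np.float64(-0.2), 0, 0, np.float64(-0.064)]
[np.float64(39.9), np.float64(-6.6), np.float64(-0.2), 0, 0, np.float64(-0.064)]
[np.float64(40.2), np.float64(-4.0), np.float64(-0.2), 0, 0, np.float64(-0.064)]
[np.float64(40.4), np.float64(-1.4), np.float64(-0.2), 0, 0, np.float64(-0.064)]
[np.float64(40.4), np.float64(1.1), np.float64(-0.2), 0, 0, np.float64(-0.064)]
```

View pics/w1.png

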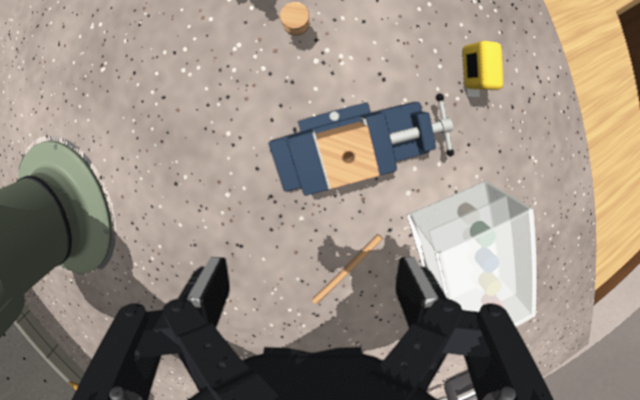

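The hole shows at about (348,157), block corners about (313,134), (369,123), (381,178), (325,191).

```bash
cat >> h.py <<'E'
from scipy.spatial.transform import Rotation as Ro
def wray(f,o,uv,z):
    K=f["intrinsics"];d=np.array([uv[0]-K[0,2],uv[1]-K[1,2]]);r=np.hypot(*d);th=r/K[0,0]
    v=np.r_[d/r*np.sin(th),np.cos(th)];T=f["tool_from_camera"];R=Ro.from_euler("xyz",o["tool_rot"]).as_matrix()
    C=R@T[:3,3]+o["position"];v=R@T[:3,:3]@v
    return C+v*(z-C[2])/v[2]
def wpix(f,o,X):
    T=f["tool_from_camera"];R=Ro.from_euler("xyz",o["tool_rot"]).as_matrix()
    c=T[:3,:3].T@(R.T@(np.array(X)-o["position"])-T[:3,3]);K=f["intrinsics"]
    th=np.arctan2(np.hypot(c[0],c[1]),c[2]);return K[:2,2]+K[0,0]*th*c[:2]/np.hypot(c[0],c[1])
E
python3 - <<'E'
from h import *
im=cv2.imread("pics/w1.png");o=bot.observe();f=bot.grab_frame("wrist")
print(wray(f,o,(348,157),.08))
for c in[(313,134),(369,123),(381,178),(325,191)]: print(wray(f,o,c,.08).round(4))
g=cv2.cvtColor(im,6)[145:170,336:362];m=(g<90);ys,xs=np.nonzero(m);print(xs.mean()+336,ys.mean()+145,m.sum(),wray(f,o,(xs.mean()+336,ys.mean()+145),.08))
E
python3 -m jog '[[[37,-16,0,0,0,-0.064,1],[38,-14,0,0,0,-0.064,1],[39,-12,0,0,0,-0.064,1],[39,-9,0,0,0,-0.064,1],[0,0,0,0,0,0,1]]]'
python3 - <<'E'
from h import *
o=bot.observe();f=bot.grab_frame("wrist");save(f,"w2");print(np.round(o["position"],4),o["tool_rot"])
for q in("gauge","stand","stand_seat","rod_grip","rod_tip"):
    print(q,[(np.round(x["xyz"],4).tolist(),round(x["conf"],2)) for x in bot.spot_point(q,f)[:2]])
E
```

```text
[ 0.51278523 -0.17845508  0.08      ]
[ 0.491  -0.1355  0.08  ]
[ 0.5526 -0.1554  0.08  ]
[ 0.5355 -0.22    0.08  ]
[ 0.4697 -0.2012  0.08  ]
347.7674418604651 155.09302325581396 43 [ 0.51361137 -0.1763491   0.08      ]
clock: 3.8
position: [0.4861, -0.0037, 0.3581]
tool_rot: [3.141, -0.002, 1.315]
force: [-0.4, -0.8, 0.6]
grip_width: 0.0853
finger_force: 0.0
[ 0.4861 -0.0037  0.3581] [ 3.14144276e+00 -1.86658433e-03  1.31489489e+00]
gauge [([0.526, 0.1595, 0.0863], 0.64)]
stand [([0.5245, 0.159, -0.0007], 0.86)]
stand_seat [([0.5264, 0.1587, 0.0812], 0.81)]
rod_grip []
rod_tip [([0.5228, 0.1588, 0.0793], 0.7)]
```

View pics/w2.png

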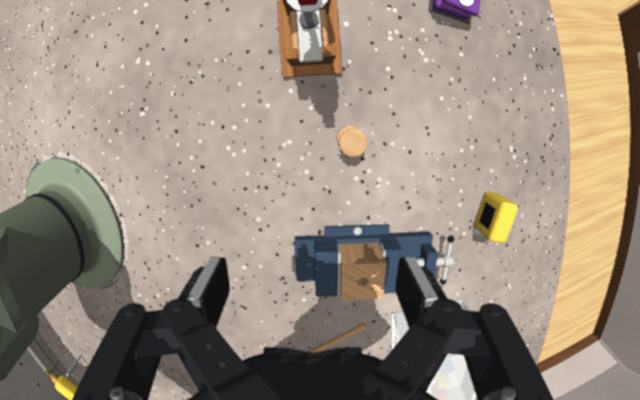

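The gauge comes in at the top, rod around (310,15); the crossbar's near end is at about (310,60). I'll move a bit closer to measure the crossbar direction.

```bash
python3 -m jog '[[[30,-6,-5,0,0,-0.1,1],[30,-6,-5,0,0,-0.1,1],[0,0,0,0,0,0,1],[0,0,0,0,0,0,1]]]'
python3 - <<'E'
from h import *
o=bot.observe();f=bot.grab_frame("wrist");save(f,"w3",(200,0,440,240),2.4);print(np.round(o["position"],4),o["tool_rot"])
for q in("gauge","stand","stand_seat","rod_grip","rod_tip"):
    print(q,[(np.round(x["xyz"],4).tolist(),round(x["conf"],2),wpix(f,o,x["xyz"]).round(1)) for x in bot.spot_point(q,f)[:2]])
for q in("gauge","stand"):
    r=bot.trace(q,f)
    if r: print(q,r[0]["conf"],cv2.minAreaRect(np.argwhere(r[0]["region"])[:,::-1].astype(np.float32)))
E
```

```text
clock: 4.5
position: [0.4868, 0.0527, 0.3679]
tool_rot: [3.142, 0.0, 1.507]
force: [0.1, 0.0, 0.6]
grip_width: 0.0855
finger_force: 0.0
[0.4868 0.0527 0.3679] [3.14154047e+00 1.85755382e-04 1.50661076e+00]
gauge [([0.5236, 0.1621, 0.0874], 0.65, array([338.1,  71.4]))]
stand [([0.5237, 0.1558, -0.0016], 0.96, array([333.2,  80.6]))]
stand_seat [([0.5276, 0.1586, 0.0816], 0.71, array([341.3,  74.6]))]
rod_grip [([0.5218, 0.1582, 0.2135], 0.94, array([350.3,  63.6])), ([0.5092, -0.1716, 0.0845], 0.33, array([336.3, 316. ]))]
rod_tip []
gauge 0.93 ((349.2651062011719, 76.1644287109375), (42.98290252685547, 80.63639068603516), 10.007980346679688)
stand 0.84 ((334.49530029296875, 77.0394287109375), (59.3740348815918, 82.40877532958984), 6.842772960662842)
```

View pics/w3.png

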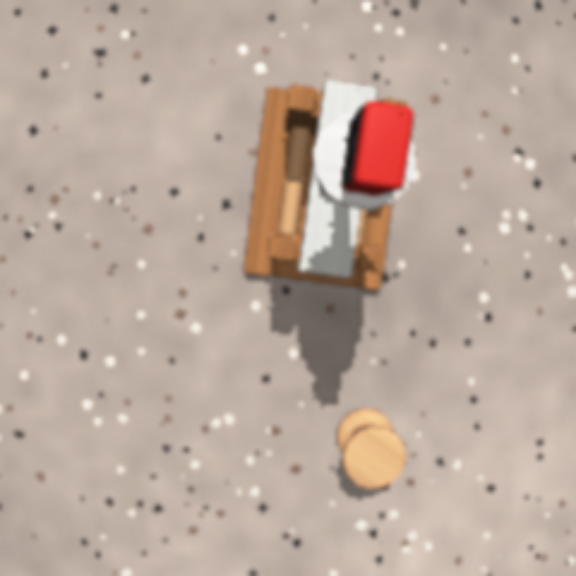

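Grip top face is centred at about (360,61) in the full image; crossbar left edge runs from (336,34) to (325,113).

```bash
python3 - <<'E'
from h import *
o=bot.observe();f=bot.grab_frame("wrist")
W=lambda x,y,z:wray(f,o,(200+x/2.4,y/2.4),z)
for n,a,b,z in(("bar",(326,82),(299,271),.097),("foot",(265,90),(246,272),.01),("grip r",(413,106),(402,188),.237)):
    A,B=W(*a,z),W(*b,z);d=A-B;print(n,A.round(4),B.round(4),"len",np.hypot(*d[:2]).round(4),"yaw off y",np.arctan2(-d[0],d[1]))
print("grip top",W(385,146,.237),"bar c",W((326+375+299+351)/4,(82+89+271+277)/4,.097))
E
```

```text
bar [0.5228 0.2035 0.097 ] [0.5054 0.1163 0.097 ] len 0.0889 yaw off y -0.19780434702877042
foot [0.4959 0.2176 0.01  ] [0.4783 0.1126 0.01  ] len 0.1065 yaw off y -0.16597060291504376
grip r [0.5336 0.1688 0.237 ] [0.5293 0.1461 0.237 ] len 0.0232 yaw off y -0.1872326125706488
grip top [0.52532819 0.15772173 0.237     ] bar c [0.52530387 0.15748597 0.097     ]
```

```bash
python3 - <<'E'
from h import *
o=bot.observe();plan(o["position"],o["tool_rot"][2],[.525,.158,.345],1.385,3)
E
```

```text
[np.float64(35.8), np.float64(10.5), np.float64(7.6), 0, 0, np.float64(0.041)]
[np.float64(36.2), np.float64(9.0), np.float64(7.6), 0, 0, np.float64(0.041)]
[np.float64(36.5), np.float64(7.5), np.float64(7.6), 0, 0, np.float64(0.041)]
```

```bash
python3 -m jog '[[[36,10,7,0,0,0.041,1],[36,9,7,0,0,0.041,1],[36,7,7,0,0,0.041,1],[0,0,0,0,0,0,1],[0,0,0,0,0,0,1]]]'
python3 - <<'E'
from h import *
o=bot.observe();print(np.round(o["position"],4),o["tool_rot"])
f=bot.grab_frame("wrist");save(f,"w4")
print([(np.round(x["xyz"],4),round(x["conf"],2)) for x in bot.spot_point("rod_grip",f)[:2]])
plan(o["position"],o["tool_rot"][2],[.525,.158,.270],1.385,3)
E
```

```text
clock: 5.45
position: [0.5237, 0.1585, 0.3464]
tool_rot: [-3.141, 0.0, 1.386]
force: [0.2, -0.8, 1.0]
grip_width: 0.0853
finger_force: 0.0
[0.5237 0.1585 0.3464] [-3.14062509e+00  2.24871366e-04  1.38632759e+00]
[(array([0.5241, 0.1598, 0.2161]), 0.81)]
[np.float64(-0.1), np.float64(0.5), np.float64(25.5), 0, 0, np.float64(0.0)]
[np.float64(-0.1), np.float64(0.5), np.float64(25.5), 0, 0, np.float64(0.0)]
[np.float64(-0.1), np.float64(0.5), np.float64(25.5), 0, 0, np.float64(0.0)]
```

View pics/w4.png

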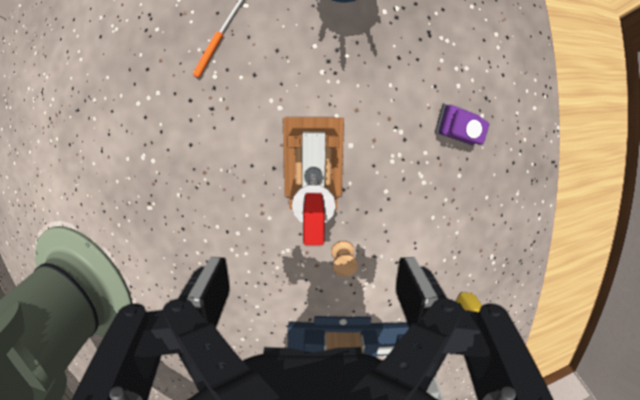

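Gripper is squarely over the grip (red block centred at column 314, edges vertical). Descend and grip.

```bash
python3 -m jog '[[[0,0,26,0,0,0,1],[0,0,25,0,0,0,1],[0,0,20,0,0,0,1],[0,0,5,0,0,0,1],[0,0,0,0,0,0,1]]]'
python3 -m jog '[[[0,0,0,0,0,0,0.5],[0,0,0,0,0,0,0.3],[0,0,0,0,0,0,0.2],[0,0,0,0,0,0,0],[0,0,0,0,0,0,0]]]' 40
python3 -m jog '[[[0,0,0,0,0,0,0],[0,0,0,0,0,0,0],[0,0,0,0,0,0,0],[0,0,0,0,0,0,0],[0,0,0,0,0,0,0]]]'
python3 - <<'E'
from h import *
o=bot.observe();print({k:np.round(o[k],3).tolist() for k in("position","tool_rot","force","moment","grip_width","finger_force")})
E
```

```text
clock: 6.05
position: [0.5238, 0.1572, 0.271]
tool_rot: [-3.141, 0.0, 1.384]
force: [0.8, -0.5, 0.2]
grip_width: 0.0852
finger_force: 0.0
clock: 6.55
position: [0.5239, 0.158, 0.2711]
tool_rot: [3.141, -0.0, 1.385]
force: [1.1, -0.5, 3.4]
grip_width: 0.0135
finger_force: 42.8
clock: 7.05
position: [0.5239, 0.158, 0.271]
tool_rot: [3.141, -0.0, 1.385]
force: [0.4, 0.3, 4.6]
grip_width: 0.0136
finger_force: 43.0
{'position': [0.524, 0.158, 0.271], 'tool_rot': [3.141, -0.0, 1.385], 'force': [0.364, 0.281, 4.56], 'moment': [-0.107, -0.302, -0.065], 'grip_width': 0.014, 'finger_force': 42.978}
```

```bash
python3 -m jog '[[[0,0,-2,0,0,0,0],[0,0,-4,0,0,0,0],[0,0,-6,0,0,0,0],[0,0,-8,0,0,0,0],[0,0,0,0,0,0,0]]]'
python3 -m jog '[[[0,0,-10,0,0,0,0],[0,0,-12,0,0,0,0],[0,0,-10,0,0,0,0],[0,0,-6,0,0,0,0],[0,0,0,0,0,0,0]]]'
python3 - <<'E'
from h import *
o=bot.observe()
F=[]
for n in("side","scene"):
    f=bot.grab_frame(n);
    save(f,n+"1",(240,110,440,290),4) if n=="side" else save(f,n+"1",(300,110,450,230),4)
    for q in("gauge","rod_tip","rod_grip"):
        print(n,q,[(np.round(x["xyz"],4),round(x["conf"],2)) for x in bot.spot_point(q,f)[:2]])
print(o["position"],o["tool_rot"],o["force"])
E
```

```text
clock: 7.55
position: [0.5241, 0.1582, 0.2922]
tool_rot: [3.14, -0.001, 1.385]
force: [-0.3, -0.4, -2.5]
grip_width: 0.0134
finger_force: 42.0
clock: 8.05
position: [0.5241, 0.158, 0.3299]
tool_rot: [3.14, -0.001, 1.385]
force: [-0.8, -0.2, -2.9]
grip_width: 0.0132
finger_force: 42.0
side gauge [(array([0.5276, 0.1573, 0.1439]), 0.92)]
side rod_tip [(array([0.522 , 0.1604, 0.1396]), 0.65)]
side rod_grip [(array([0.5237, 0.1585, 0.272 ]), 0.79)]
scene gauge [(array([0.5209, 0.1616, 0.1421]), 0.79), (array([0.5228, 0.1533, 0.0839]), 0.18)]
scene rod_tip [(array([0.5231, 0.1627, 0.136 ]), 0.6)]
scene rod_grip [(array([0.527 , 0.1552, 0.2724]), 0.67)]
[0.52406814 0.1580339  0.32992116] [ 3.14026550e+00 -5.77871326e-04  1.38460360e+00] [-0.80274753 -0.19745207 -2.93089246]
```

View pics/scene1.png

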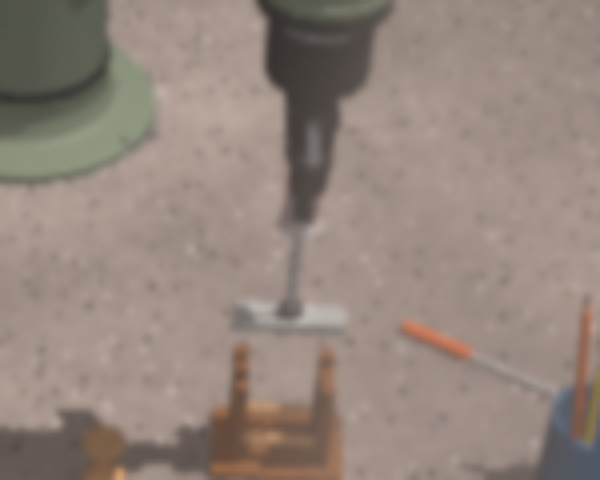

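Gauge is held level and clear of the stand (crossbar at crop (290,315)). Carry it past the vice to look at the hole with the wrist camera.

```bash
python3 - <<'E'
from h import *
o=bot.observe();plan(o["position"],o["tool_rot"][2],[.520,-.255,.330],1.27,14)
E
```

```text
[np.float64(-29.0), np.float64(5.2), np.float64(-0.1), 0, 0, np.float64(0.008)]
[np.float64(-29.0), np.float64(5.4), np.float64(-0.1), 0, 0, np.float64(0.008)]
[np.float64(-28.9), np.float64(5.7), np.float64(-0.1), 0, 0, np.float64(0.008)]
[np.float64(-28.9), np.float64(5.9), np.float64(-0.1), 0, 0, np.float64(0.008)]
[np.float64(-28.9), np.float64(6.1), np.float64(-0.1), 0, 0, np.float64(0.008)]
[np.float64(-28.8), np.float64(6.4), np.float64(-0.1), 0, 0, np.float64(0.008)]
[np.float64(-28.7), np.float64(6.6), np.float64(-0.1), 0, 0, np.float64(0.008)]
[np.float64(-28.7), np.float64(6.8), np.float64(-0.1), 0, 0, np.float64(0.008)]
[np.float64(-28.6), np.float64(7.1), np.float64(-0.1), 0, 0, np.float64(0.008)]
[np.float64(-28.6), np.float64(7.3), np.float64(-0.1), 0, 0, np.float64(0.008)]
[np.float64(-28.5), np.float64(7.6), np.float64(-0.1), 0, 0, np.float64(0.008)]
[np.float64(-28.5), np.float64(7.8), np.float64(-0.1), 0, 0, np.float64(0.008)]
[np.float64(-28.4), np.float64(8.0), np.float64(-0.1), 0, 0, np.float64(0.008)]
[np.float64(-28.3), np.float64(8.3), np.float64(-0.1), 0, 0, np.float64(0.008)]
```

```bash
python3 -m jog '[[[-15,3,0,0,0,0.008,0],[-29,5,0,0,0,0.008,0],[-29,6,0,0,0,0.008,0],[-29,6,0,0,0,0.008,0],[-29,6,0,0,0,0.008,0]]]'
python3 -m jog '[[[-29,6,0,0,0,0.008,0],[-29,7,0,0,0,0.008,0],[-29,7,0,0,0,0.008,0],[-29,7,0,0,0,0.008,0],[-29,7,0,0,0,0.008,0]]]'
python3 -m jog '[[[-29,7,0,0,0,0.008,0],[-29,8,0,0,0,0.008,0],[-28,8,0,0,0,0.008,0],[-28,8,0,0,0,0.008,0],[-15,4,0,0,0,0.003,0]]]'
python3 -m jog '[[[0,0,0,0,0,0,0],[0,0,0,0,0,0,0],[0,0,0,0,0,0,0]]]'
python3 - <<'E'
from h import *
o=bot.observe();f=bot.grab_frame("wrist");save(f,"w5",(200,0,440,240),2.4)
print(np.round(o["position"],4),np.round(o["tool_rot"],4))
for q in("hole_mouth","vice","rod_tip"):
    print(q,[(np.round(x["xyz"],4).tolist(),round(x["conf"],2),wpix(f,o,x["xyz"]).round(1)) for x in bot.spot_point(q,f)[:2]])
E
```

```text
clock: 8.95
position: [0.5225, 0.0225, 0.3289]
tool_rot: [-3.142, 0.0, 1.344]
force: [1.0, -0.4, -3.3]
grip_width: 0.0136
finger_force: 42.0
clock: 9.45
position: [0.5205, -0.1265, 0.3289]
tool_rot: [-3.142, 0.0, 1.304]
force: [-1.0, 0.1, -2.1]
grip_width: 0.0133
finger_force: 42.0
clock: 9.95
position: [0.518, -0.2613, 0.3286]
tool_rot: [-3.141, 0.001, 1.267]
force: [-0.7, 0.9, -2.8]
grip_width: 0.0136
finger_force: 42.0
clock: 10.25
position: [0.5191, -0.257, 0.329]
tool_rot: [-3.142, -0.0, 1.271]
force: [0.6, 0.3, -3.1]
grip_width: 0.0137
finger_force: 42.0
[ 0.5191 -0.257   0.329 ] [-3.1415e+00 -5.0000e-04  1.2712e+00]
hole_mouth [([0.5083, -0.1714, 0.0824], 0.59, array([276.1, 101.3]))]
vice [([0.5091, -0.1723, 0.0032], 0.92, array([284.1, 100.6]))]
rod_tip [([0.5142, -0.2522, 0.1381], 0.94, array([304.1, 188.4]))]
```

View pics/w5.png

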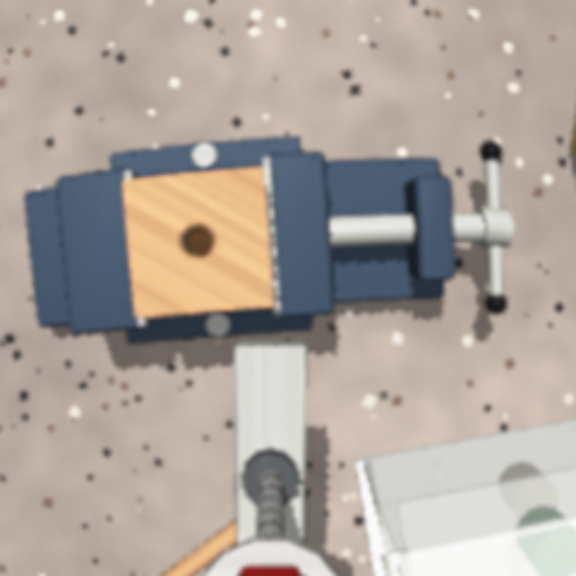

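The hole is at crop (198,240), i.e. (282.5,100); the gauge's bar end is at crop (236..306,345), the rod hidden below.

```bash
python3 - <<'E'
from h import *
o=bot.observe();f=bot.grab_frame("wrist")
W=lambda x,y,z:wray(f,o,(200+x/2.4,y/2.4),z)
H=W(198,240,.08);print(H)
C=np.array([W(*c,.08) for c in[(122,180),(268,167),(279,305),(133,318)]]);print(C.round(4),C.mean(0))
R=Ro.from_euler("xyz",o["tool_rot"]).as_matrix()
a,b=W(236,345,.155),W(306,345,.155);print("bar end in tool",R.T@((a+b)/2-o["position"]),np.hypot(*(a-b)[:2]))
hub=W(270,478,.163);print("hub in tool",R.T@(hub-o["position"]))
plan(o["position"],o["tool_rot"][2],[H[0],H[1],.300],1.27,4)
E
```

```text
[ 0.51470918 -0.17278073  0.08      ]
[[ 0.4918 -0.1372  0.08  ]
 [ 0.5523 -0.1518  0.08  ]
 [ 0.5392 -0.2101  0.08  ]
 [ 0.4772 -0.196   0.08  ]] [ 0.51512351 -0.17377354  0.08      ]
bar end in tool [0.04560473 0.00156002 0.17401359] 0.02324599197653894
hub in tool [0.00163641 0.00124758 0.16601198]
[np.float64(19.9), np.float64(-7.3), np.float64(7.3), 0, 0, np.float64(0.0)]
[np.float64(19.9), np.float64(-7.3), np.float64(7.3), 0, 0, np.float64(0.0)]
[np.float64(19.9), np.float64(-7.3), np.float64(7.3), 0, 0, np.float64(0.0)]
[np.float64(19.9), np.float64(-7.3), np.float64(7.3), 0, 0, np.float64(0.0)]
```

```bash
python3 - <<'E'
from h import *
o=bot.observe();plan(o["position"],o["tool_rot"][2],[.5133,-.1738,.290],1.30,5)
E
```

```text
[np.float64(15.7), np.float64(-6.1), np.float64(7.8), 0, 0, np.float64(-0.006)]
[np.float64(15.7), np.float64(-6.0), np.float64(7.8), 0, 0, np.float64(-0.006)]
[np.float64(15.8), np.float64(-5.9), np.float64(7.8), 0, 0, np.float64(-0.006)]
[np.float64(15.8), np.float64(-5.8), np.float64(7.8), 0, 0, np.float64(-0.006)]
[np.float64(15.8), np.float64(-5.7), np.float64(7.8), 0, 0, np.float64(-0.006)]
```

```bash
python3 -m jog '[[[16,-6,5,0,0,-0.006,0],[16,-6,8,0,0,-0.006,0],[16,-6,10,0,0,-0.006,0],[16,-6,10,0,0,-0.006,0],[15,-5,6,0,0,-0.006,0]]]'
python3 -m jog '[[[0,0,0,0,0,0,0],[0,0,0,0,0,0,0],[0,0,0,0,0,0,0]]]'
python3 - <<'E'
from h import *
o=bot.observe();print(np.round(o["position"],4),np.round(o["tool_rot"],4))
c=np.zeros((600,800,3),np.uint8)
for i,(n,w) in enumerate((("side",(310,120,410,220)),("scene",(220,150,320,250)))):
    f=bot.grab_frame(n);c[:400,400*i:400*i+400]=cv2.resize(f["img"][w[1]:w[3],w[0]:w[2],::-1],(400,400),interpolation=2)
    for q in("hole_mouth","rod_tip","gauge"):
        print(n,q,[(np.round(x["xyz"],4).tolist(),round(x["conf"],2)) for x in bot.spot_point(q,f)[:2]])
    for X in([.5135,-.1735,.08],[.5135,-.1735,.096]):print((pix(f,X)-w[:2])*4+[400*i,0])
cv2.imwrite("pics/c1.png",c[:400])
E
```

```text
clock: 11.0
position: [0.5132, -0.1721, 0.2889]
tool_rot: [-3.141, -0.0, 1.301]
force: [-0.5, 0.1, -2.5]
grip_width: 0.0137
finger_force: 42.0
clock: 11.3
position: [0.5138, -0.1746, 0.2901]
tool_rot: [3.141, 0.0, 1.299]
force: [-0.5, -0.3, -2.7]
grip_width: 0.0135
finger_force: 42.0
[ 0.5138 -0.1746  0.2901] [3.1411e+00 3.0000e-04 1.2992e+00]
side hole_mouth [([0.5123, -0.1723, 0.0791], 0.6), ([0.4268, -0.3508, -0.0017], 0.3)]
side rod_tip [([0.5121, -0.171, 0.0988], 0.52), ([0.5152, -0.1748, 0.1014], 0.4)]
side gauge [([0.5151, -0.1758, 0.1045], 0.59)]
[187.91272125 217.84129945]
[189.33954796 200.66748743]
scene hole_mouth [([0.5153, -0.1725, 0.0801], 0.87)]
scene rod_tip [([0.5101, -0.1715, 0.0966], 0.68), ([0.5158, -0.1797, 0.2335], 0.68)]
scene gauge [([0.5127, -0.1751, 0.1037], 0.76)]
[598.58616779 245.60667564]
[597.23972631 231.41365123]
```

View pics/c1.png

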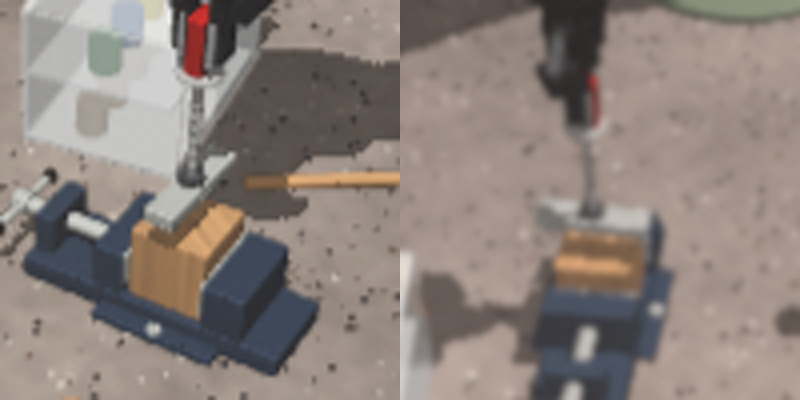

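```bash
python3 -m jog '[[[1,0,3,0,0,0,0],[0,0,3,0,0,0,0],[0,0,3,0,0,0,0],[0,0,2,0,0,0,0],[0,0,0,0,0,0,0]]]'
python3 -m jog '[[[0,0,1,0,0,0,0],[0,0,1,0,0,0,0],[0,0,1,0,0,0,0],[0,0,0,0,0,0,0]]]'
python3 -m jog '[[[0,0,1,0,0,0,0],[0,0,1,0,0,0,0],[0,0,1,0,0,0,0],[0,0,0,0,0,0,0]]]'
```

```text
clock: 12.2
position: [0.5139, -0.1732, 0.2785]
tool_rot: [-3.141, -0.0, 1.3]
force: [1.4, 0.1, -1.7]
grip_width: 0.0139
finger_force: 42.0
clock: 12.6
position: [0.5139, -0.1732, 0.2758]
tool_rot: [-3.141, 0.0, 1.3]
force: [-0.1, -0.0, -3.0]
grip_width: 0.0138
finger_force: 42.0
clock: 13.0
position: [0.5139, -0.1732, 0.2727]
tool_rot: [-3.141, -0.0, 1.3]
force: [-0.4, -0.4, -2.3]
grip_width: 0.0138
finger_force: 42.0
```

```bash
for i in 1; do python3 -m jog '[[[0,0,1,0,0,0,0],[0,0,1,0,0,0,0],[0,0,0,0,0,0,0]]]'
python3 -m jog '[[[0,0,1,0,0,0,0],[0,0,1,0,0,0,0],[0,0,0,0,0,0,0]]]'
python3 -m jog '[[[0,0,1,0,0,0,0],[0,0,1,0,0,0,0],[0,0,0,0,0,0,0]]]'; done
```

```text
clock: 13.3
position: [0.5139, -0.1732, 0.2707]
tool_rot: [-3.141, -0.0, 1.3]
force: [-0.1, -0.5, -2.8]
grip_width: 0.0136
finger_force: 42.0
clock: 13.6
position: [0.5139, -0.1732, 0.2688]
tool_rot: [-3.141, 0.0, 1.3]
force: [0.1, -0.3, -2.3]
grip_width: 0.0133
finger_force: 42.0
clock: 13.9
position: [0.5139, -0.1732, 0.2667]
tool_rot: [-3.141, -0.0, 1.3]
force: [-0.1, -0.2, -2.9]
grip_width: 0.0135
finger_force: 42.0
```

```bash
python3 -m jog '[[[0,0,0.5,0,0,0,0],[0,0,0.5,0,0,0,0],[0,0,0,0,0,0,0]]]'
python3 -m jog '[[[0,0,0.5,0,0,0,0],[0,0,0.5,0,0,0,0],[0,0,0,0,0,0,0]]]'
python3 -m jog '[[[0,0,0.5,0,0,0,0],[0,0,0.5,0,0,0,0],[0,0,0,0,0,0,0]]]'
python3 - <<'E'
from h import *
o=bot.observe();print(np.round(o["position"],4),np.round(o["force"],2),np.round(o["moment"],2))
E
```

```text
clock: 14.2
position: [0.514, -0.1732, 0.266]
tool_rot: [3.141, -0.0, 1.3]
force: [0.6, -0.2, -1.0]
grip_width: 0.0134
finger_force: 42.2
clock: 14.5
position: [0.5141, -0.1733, 0.2651]
tool_rot: [3.141, 0.0, 1.3]
force: [-0.3, 0.3, 3.6]
grip_width: 0.0134
finger_force: 43.0
clock: 14.8
position: [0.514, -0.1732, 0.2639]
tool_rot: [3.141, -0.0, 1.3]
force: [-0.0, -0.2, 2.4]
grip_width: 0.0142
finger_force: 42.8
[ 0.514  -0.1732  0.2639] [-0.02 -0.18  2.36] [-0.1  -0.06  0.02]
```

Crossbar landed at the expected height (TCP ≈ 0.2655). Push the rod down.

```bash
python3 -m jog '[[[0,0,1,0,0,0,0],[0,0,1,0,0,0,0],[0,0,1,0,0,0,0],[0,0,1,0,0,0,0],[0,0,1,0,0,0,0]]]'
python3 -m jog '[[[0,0,1,0,0,0,0],[0,0,1,0,0,0,0],[0,0,1,0,0,0,0],[0,0,1,0,0,0,0],[0,0,0,0,0,0,0]]]'
python3 -m jog '[[[0,0,1,0,0,0,0],[0,0,1,0,0,0,0],[0,0,0,0,0,0,0]]]'
```

```text
clock: 15.3
position: [0.514, -0.1732, 0.2588]
tool_rot: [3.142, -0.0, 1.3]
force: [-0.1, -0.1, 5.0]
grip_width: 0.0139
finger_force: 43.0
clock: 15.8
position: [0.5139, -0.1732, 0.2547]
tool_rot: [-3.141, -0.0, 1.3]
force: [1.1, -0.9, 0.6]
grip_width: 0.0132
finger_force: 42.4
clock: 16.1
position: [0.5139, -0.1732, 0.2527]
tool_rot: [-3.141, -0.0, 1.3]
force: [1.6, -0.4, 0.9]
grip_width: 0.0134
finger_force: 42.5
```

```bash
python3 -m jog '[[[0,0,1,0,0,0,0],[0,0,1,0,0,0,0],[0,0,0,0,0,0,0]]]'
python3 -m jog '[[[0,0,1,0,0,0,0],[0,0,1,0,0,0,0],[0,0,0,0,0,0,0]]]'
```

```text
clock: 16.4
position: [0.5139, -0.1732, 0.2507]
tool_rot: [-3.141, -0.0, 1.3]
force: [1.4, -0.6, 1.3]
grip_width: 0.0136
finger_force: 42.5
clock: 16.7
position: [0.5139, -0.1732, 0.2487]
tool_rot: [-3.141, -0.0, 1.3]
force: [0.9, -0.8, 1.4]
grip_width: 0.0131
finger_force: 42.5
```

```bash
cat > ok.py <<'E'
# guard: continue only while the upward push stays small
from h import *
o=bot.observe();print(np.round(o["position"][2],4),np.round(o["force"],1));raise SystemExit(o["force"][2]>6.5)
E
python3 -m jog '[[[0,0,1,0,0,0,0],[0,0,0,0,0,0,0]]]' >/dev/null && python3 ok.py &&
python3 -m jog '[[[0,0,1,0,0,0,0],[0,0,0,0,0,0,0]]]' >/dev/null && python3 ok.py &&
python3 -m jog '[[[0,0,1,0,0,0,0],[0,0,0,0,0,0,0]]]' >/dev/null && python3 ok.py &&
python3 -m jog '[[[0,0,1,0,0,0,0],[0,0,0,0,0,0,0]]]' >/dev/null && python3 ok.py &&
python3 -m jog '[[[0,0,1,0,0,0,0],[0,0,0,0,0,0,0]]]' >/dev/null && python3 ok.py &&
python3 -m jog '[[[0,0,1,0,0,0,0],[0,0,0,0,0,0,0]]]' >/dev/null && python3 ok.py
```

```text
0.2478 [ 1.6 -0.9  1.5]False
```

```bash
sed -i 's/SystemExit(\(.*\))$/SystemExit(int(\1))/' ok.py
python3 -m jog '[[[0,0,1,0,0,0,0],[0,0,0,0,0,0,0]]]' >/dev/null && python3 ok.py &&
python3 -m jog '[[[0,0,1,0,0,0,0],[0,0,0,0,0,0,0]]]' >/dev/null && python3 ok.py &&
python3 -m jog '[[[0,0,1,0,0,0,0],[0,0,0,0,0,0,0]]]' >/dev/null && python3 ok.py &&
python3 -m jog '[[[0,0,1,0,0,0,0],[0,0,0,0,0,0,0]]]' >/dev/null && python3 ok.py &&
python3 -m jog '[[[0,0,1,0,0,0,0],[0,0,0,0,0,0,0]]]' >/dev/null && python3 ok.py &&
python3 -m jog '[[[0,0,1,0,0,0,0],[0,0,0,0,0,0,0]]]' >/dev/null && python3 ok.py &&
python3 -m jog '[[[0,0,1,0,0,0,0],[0,0,0,0,0,0,0]]]' >/dev/null && python3 ok.py &&
python3 -m jog '[[[0,0,1,0,0,0,0],[0,0,0,0,0,0,0]]]' >/dev/null && python3 ok.py
```

```text
0.2468 [ 1.5 -0.6  1.1]
0.2458 [ 1.2 -0.7  1.4]
0.2448 [ 0.9 -0.   1.3]
0.2438 [ 0.5 -0.2  1.2]
0.2428 [ 2.  -0.7  2.5]
0.2418 [ 1.8 -1.   1.3]
0.2408 [1.3 0.1 1.7]
0.2398 [ 1.1 -1.   1.8]
```

```bash

python3 -m jog '[[[0,0,1,0,0,0,0],[0,0,0,0,0,0,0]]]' >/dev/null && python3 ok.py &&
python3 -m jog '[[[0,0,1,0,0,0,0],[0,0,0,0,0,0,0]]]' >/dev/null && python3 ok.py &&
python3 -m jog '[[[0,0,1,0,0,0,0],[0,0,0,0,0,0,0]]]' >/dev/null && python3 ok.py &&
python3 -m jog '[[[0,0,1,0,0,0,0],[0,0,0,0,0,0,0]]]' >/dev/null && python3 ok.py &&
python3 -m jog '[[[0,0,1,0,0,0,0],[0,0,0,0,0,0,0]]]' >/dev/null && python3 ok.py &&
python3 -m jog '[[[0,0,1,0,0,0,0],[0,0,0,0,0,0,0]]]' >/dev/null && python3 ok.py &&
python3 -m jog '[[[0,0,1,0,0,0,0],[0,0,0,0,0,0,0]]]' >/dev/null && python3 ok.py &&
python3 -m jog '[[[0,0,1,0,0,0,0],[0,0,0,0,0,0,0]]]' >/dev/null && python3 ok.py
```

```text
0.2395 [-0.3  0.3 14.2]
```

```bash

python3 -m jog '[[[0,0,0.3,0,0,0,0],[0,0,0,0,0,0,0],[0,0,0,0,0,0,0]]]'
```

```text
clock: 19.0
position: [0.5142, -0.1733, 0.2395]
tool_rot: [3.141, 0.0, 1.3]
force: [-2.4, -0.5, 19.2]
grip_width: 0.0136
finger_force: 45.1
```

Bottomed out hard (z unmoved, force rising). Lift gently.

```bash

python3 -m jog '[[[0,0,-1,0,0,0,0],[0,0,-1,0,0,0,0],[0,0,-1,0,0,0,0],[0,0,-2,0,0,0,0],[0,0,-2,0,0,0,0]]]'
python3 -m jog '[[[0,0,-3,0,0,0,0],[0,0,-4,0,0,0,0],[0,0,-5,0,0,0,0],[0,0,-6,0,0,0,0],[0,0,-7,0,0,0,0]]]'
python3 -m jog '[[[0,0,-8,0,0,0,0],[0,0,-9,0,0,0,0],[0,0,-9,0,0,0,0],[0,0,-9,0,0,0,0],[0,0,-8,0,0,0,0]]]'
python3 -m jog '[[[0,0,-5,0,0,0,0],[0,0,-2,0,0,0,0],[0,0,0,0,0,0,0]]]'
python3 - <<'E'
from h import *
o=bot.observe();print(np.round(o["position"],4),np.round(o["tool_rot"],4))
c=np.zeros((400,800,3),np.uint8)
for i,(n,w) in enumerate((("side",(310,90,410,190)),("scene",(220,120,320,220)))):
    f=bot.grab_frame(n);c[:400,400*i:400*i+400]=cv2.resize(f["img"][w[1]:w[3],w[0]:w[2],::-1],(400,400),interpolation=2)
    for q in("rod_tip","gauge","rod_grip"):
        print(n,q,[(np.round(x["xyz"],4).tolist(),round(x["conf"],2)) for x in bot.spot_point(q,f)[:2]])
cv2.imwrite("pics/c2.png",c)
plan(o["position"],o["tool_rot"][2],[.524,.158,.320],1.385,14)
E
```

```text
clock: 19.5
position: [0.5138, -0.1732, 0.2455]
tool_rot: [-3.141, -0.0, 1.3]
force: [-0.2, -0.0, -2.1]
grip_width: 0.0136
finger_force: 42.0
clock: 20.0
position: [0.514, -0.1732, 0.2712]
tool_rot: [3.142, -0.0, 1.3]
force: [0.4, 0.3, -3.3]
grip_width: 0.0137
finger_force: 42.0
clock: 20.5
position: [0.514, -0.1732, 0.3145]
tool_rot: [3.141, 0.0, 1.3]
force: [0.1, -0.1, -2.3]
grip_width: 0.0137
finger_force: 42.0
clock: 20.8
position: [0.514, -0.1732, 0.3207]
tool_rot: [3.142, -0.0, 1.3]
force: [-0.1, -0.1, -3.4]
grip_width: 0.0135
finger_force: 42.0
[ 0.514  -0.1732  0.3207] [ 3.1415 -0.      1.2997]
side rod_tip [([0.5128, -0.1738, 0.08], 0.43)]
side gauge []
side rod_grip [([0.5132, -0.174, 0.2659], 0.62)]
scene rod_tip [([0.5128, -0.1654, 0.1281], 0.43)]
scene gauge [([0.5124, -0.1734, 0.1618], 0.72)]
scene rod_grip [([0.4272, -0.3511, -0.0024], 0.57), ([0.5137, -0.1749, 0.2635], 0.44)]
[np.float64(23.0), np.float64(-5.6), np.float64(0.0), 0, 0, np.float64(-0.006)]
[np.float64(23.0), np.float64(-5.5), np.float64(0.0), 0, 0, np.float64(-0.006)]
[np.float64(23.1), np.float64(-5.4)
[... 224 characters left out ...]
np.float64(-4.9), np.float64(0.0), 0, 0, np.float64(-0.006)]
[np.float64(23.2), np.float64(-4.8), np.float64(0.0), 0, 0, np.float64(-0.006)]
[np.float64(23.2), np.float64(-4.7), np.float64(0.0), 0, 0, np.float64(-0.006)]
[np.float64(23.2), np.float64(-4.5), np.float64(0.0), 0, 0, np.float64(-0.006)]
[np.float64(23.3), np.float64(-4.4), np.float64(0.0), 0, 0, np.float64(-0.006)]
[np.float64(23.3), np.float64(-4.2), np.float64(0.0), 0, 0, np.float64(-0.006)]
[np.float64(23.3), np.float64(-4.1), np.float64(0.0), 0, 0, np.float64(-0.006)]
[np.float64(23.3), np.float64(-4.0), np.float64(0.0), 0, 0, np.float64(-0.006)]
[np.float64(23.4), np.float64(-3.8), np.float64(0.0), 0, 0, np.float64(-0.006)]
```

View pics/c2.png

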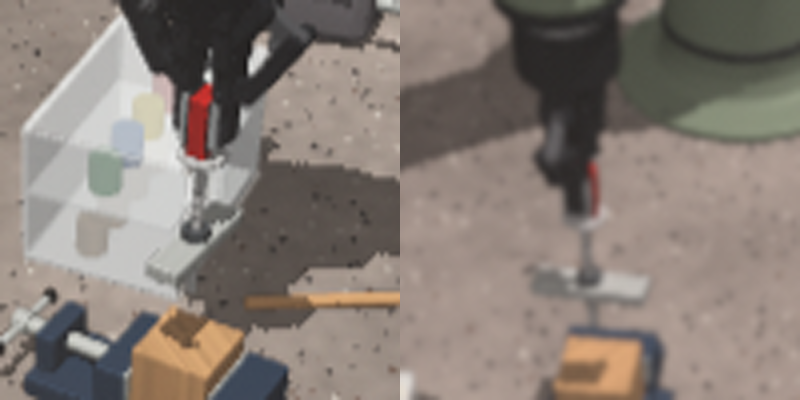

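The bar hangs level, with the rod now standing well out below (~(593,310)). Carry back to the stand.

```bash
python3 -m jog '[[[12,-3,0,0,0,-0.006,0],[23,-5,0,0,0,-0.006,0],[23,-5,0,0,0,-0.006,0],[23,-5,0,0,0,-0.006,0],[23,-5,0,0,0,-0.006,0]]]'
python3 -m jog '[[[23,-5,0,0,0,-0.006,0],[23,-5,0,0,0,-0.006,0],[23,-5,0,0,0,-0.006,0],[23,-5,0,0,0,-0.006,0],[23,-5,0,0,0,-0.006,0]]]'
python3 -m jog '[[[23,-4,0,0,0,-0.006,0],[23,-4,0,0,0,-0.006,0],[23,-4,0,0,0,-0.006,0],[23,-4,0,0,0,-0.006,0],[12,-2,0,0,0,0,0]]]'
python3 -m jog '[[[0,0,0,0,0,0,0],[0,0,0,0,0,0,0],[0,0,0,0,0,0,0]]]'
python3 - <<'E'
from h import *
o=bot.observe();print(np.round(o["position"],4),np.round(o["tool_rot"],4))
plan(o["position"],o["tool_rot"][2],[.524,.158,.320],1.385,1)
E
```

```text
clock: 21.7
position: [0.5181, -0.065, 0.3206]
tool_rot: [3.142, -0.0, 1.331]
force: [0.9, 0.2, -3.0]
grip_width: 0.0131
finger_force: 42.0
clock: 22.2
position: [0.5196, 0.0527, 0.3207]
tool_rot: [3.142, -0.0, 1.361]
force: [0.6, 1.1, -2.8]
grip_width: 0.0137
finger_force: 42.0
clock: 22.7
position: [0.5224, 0.159, 0.3207]
tool_rot: [-3.141, -0.001, 1.386]
force: [-0.4, 0.4, -2.6]
grip_width: 0.0136
finger_force: 42.0
clock: 23.0
position: [0.5231, 0.1553, 0.3206]
tool_rot: [3.142, 0.001, 1.383]
force: [0.4, -0.4, -2.9]
grip_width: 0.0136
finger_force: 42.0
[0.5231 0.1553 0.3206] [3.1416e+00 6.0000e-04 1.3825e+00]
[np.float64(2.8), np.float64(0.4), np.float64(0.6), 0, 0, np.float64(-0.002)]
```

```bash
python3 -m jog '[[[3,0.5,4,0,0,-0.002,0],[0,0,8,0,0,0,0],[0,0,10,0,0,0,0],[0,0,10,0,0,0,0],[0,0,8,0,0,0,0]]]'
python3 -m jog '[[[0,0,6,0,0,0,0],[0,0,4,0,0,0,0],[0,0,3,0,0,0,0],[0,0,0,0,0,0,0],[0,0,0,0,0,0,0]]]'
python3 - <<'E'
from h import *
o=bot.observe();print(np.round(o["position"],4),np.round(o["tool_rot"],4))
f=bot.grab_frame("side");g=bot.grab_frame("wrist")
c=np.zeros((400,800,3),np.uint8)
c[:,:400]=cv2.resize(f["img"][190:290,265:365,::-1],(400,400),interpolation=2)
c[:,400:]=cv2.resize(g["img"][60:220,230:390,::-1],(400,400),interpolation=2)
cv2.imwrite("pics/c3.png",c)
E
```

```text
clock: 23.5
position: [0.5239, 0.159, 0.2793]
tool_rot: [-3.141, 0.0, 1.386]
force: [-0.2, -0.2, -2.0]
grip_width: 0.0137
finger_force: 42.0
clock: 24.0
position: [0.5242, 0.1593, 0.2678]
tool_rot: [3.141, -0.0, 1.386]
force: [-0.2, 0.3, -1.8]
grip_width: 0.0136
finger_force: 42.0
[0.5242 0.1593 0.2678] [ 3.1414e+00 -2.0000e-04  1.3858e+00]
```

View pics/c3.png

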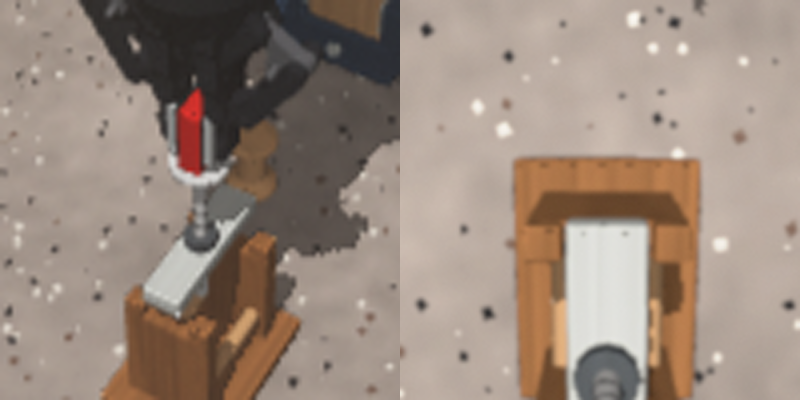

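Bar is centred over the notches, rod between the cheeks. Lower gently.

```bash
sed -i 's/>6.5/>-0.8/' ok.py
python3 -m jog '[[[-1,0,3,0,0,0,0],[0,0,3,0,0,0,0],[0,0,3,0,0,0,0],[0,0,2,0,0,0,0],[0,0,0,0,0,0,0]]]' && python3 ok.py &&
python3 -m jog '[[[0,0,2,0,0,0,0],[0,0,2,0,0,0,0],[0,0,1,0,0,0,0],[0,0,0,0,0,0,0],[0,0,0,0,0,0,0]]]'  && python3 ok.py &&
python3 -m jog '[[[0,0,1,0,0,0,0],[0,0,1,0,0,0,0],[0,0,1,0,0,0,0],[0,0,0,0,0,0,0]]]'  && python3 ok.py &&
python3 -m jog '[[[0,0,0.5,0,0,0,0],[0,0,0.5,0,0,0,0],[0,0,0,0,0,0,0]]]'  && python3 ok.py
```

```text
clock: 24.6
position: [0.5238, 0.1583, 0.2562]
tool_rot: [-3.141, 0.0, 1.386]
force: [-0.5, 0.3, -2.3]
grip_width: 0.0137
finger_force: 42.0
0.2562 [-0.5  0.3 -2.3]
clock: 25.1
position: [0.524, 0.1583, 0.2516]
tool_rot: [-3.142, -0.0, 1.386]
force: [-0.1, -0.1, -2.2]
grip_width: 0.0135
finger_force: 42.0
0.2516 [-0.1 -0.1 -2.2]
clock: 25.5
position: [0.5239, 0.1582, 0.2484]
tool_rot: [-3.141, 0.0, 1.386]
force: [-0.4, 0.5, -3.3]
grip_width: 0.0137
finger_force: 42.0
0.2484 [-0.4  0.5 -3.3]
clock: 25.8
position: [0.5239, 0.1582, 0.2476]
tool_rot: [-3.142, 0.0, 1.386]
force: [-0.9, 0.2, -1.9]
grip_width: 0.0133
finger_force: 42.0
0.2476 [-0.9  0.2 -1.9]
```

```bash
sed -i 's/>-0.8/>-1.1/' ok.py
python3 -m jog '[[[0,0,0.5,0,0,0,0],[0,0,0.5,0,0,0,0],[0,0,0,0,0,0,0],[0,0,0,0,0,0,0]]]'>/dev/null  && python3 ok.py &&
python3 -m jog '[[[0,0,0.4,0,0,0,0],[0,0,0,0,0,0,0],[0,0,0,0,0,0,0]]]'>/dev/null  && python3 ok.py &&
python3 -m jog '[[[0,0,0.2,0,0,0,0],[0,0,0,0,0,0,0],[0,0,0,0,0,0,0]]]'>/dev/null  && python3 ok.py &&
python3 -m jog '[[[0,0,0.2,0,0,0,0],[0,0,0,0,0,0,0],[0,0,0,0,0,0,0]]]'>/dev/null  && python3 ok.py &&
python3 -m jog '[[[0,0,0.2,0,0,0,0],[0,0,0,0,0,0,0],[0,0,0,0,0,0,0]]]'>/dev/null  && python3 ok.py &&
python3 -m jog '[[[0,0,0.2,0,0,0,0],[0,0,0,0,0,0,0],[0,0,0,0,0,0,0]]]'>/dev/null  && python3 ok.py &&
python3 -m jog '[[[0,0,0.2,0,0,0,0],[0,0,0,0,0,0,0],[0,0,0,0,0,0,0]]]'>/dev/null  && python3 ok.py &&
python3 -m jog '[[[0,0,0.2,0,0,0,0],[0,0,0,0,0,0,0],[0,0,0,0,0,0,0]]]'>/dev/null  && python3 ok.py
```

```text
0.2466 [-0.5 -0.1 -2.4]
0.2462 [ 0.1 -0.7 -3.1]
0.246 [ 0.4  0.5 -2.7]
0.2458 [-0.   0.3 -2.8]
0.2456 [-0.   0.5 -2.8]
0.2454 [ 0.2  0.5 -2.6]
0.2452 [-0.4  0.1 -3.3]
0.245 [ 1.2  0.1 -2.5]
```

```bash

python3 -m jog '[[[0,0,0.2,0,0,0,0],[0,0,0,0,0,0,0],[0,0,0,0,0,0,0]]]'>/dev/null  && python3 ok.py &&
python3 -m jog '[[[0,0,0.2,0,0,0,0],[0,0,0,0,0,0,0],[0,0,0,0,0,0,0]]]'>/dev/null  && python3 ok.py &&
python3 -m jog '[[[0,0,0.2,0,0,0,0],[0,0,0,0,0,0,0],[0,0,0,0,0,0,0]]]'>/dev/null  && python3 ok.py &&
python3 -m jog '[[[0,0,0.2,0,0,0,0],[0,0,0,0,0,0,0],[0,0,0,0,0,0,0]]]'>/dev/null  && python3 ok.py &&
python3 -m jog '[[[0,0,0.2,0,0,0,0],[0,0,0,0,0,0,0],[0,0,0,0,0,0,0]]]'>/dev/null  && python3 ok.py &&
python3 -m jog '[[[0,0,0.2,0,0,0,0],[0,0,0,0,0,0,0],[0,0,0,0,0,0,0]]]'>/dev/null  && python3 ok.py &&
python3 -m jog '[[[0,0,0.2,0,0,0,0],[0,0,0,0,0,0,0],[0,0,0,0,0,0,0]]]'>/dev/null  && python3 ok.py &&
python3 -m jog '[[[0,0,0.2,0,0,0,0],[0,0,0,0,0,0,0],[0,0,0,0,0,0,0]]]'>/dev/null  && python3 ok.py
```

```text
0.2448 [ 0.2 -0.3 -2.9]
0.2446 [-0.4  0.5 -2.5]
0.2445 [-0.1  0.9 -0. ]
```

Contact exactly at the predicted height, so the setting is intact. Release and withdraw.

```bash

python3 -m jog '[[[0,0,0,0,0,0,0],[0,0,0,0,0,0,0]]]' 20
python3 -m jog '[[[0,0,0,0,0,0,0.25],[0,0,0,0,0,0,0.4],[0,0,0,0,0,0,0.6],[0,0,0,0,0,0,0.6],[0,0,0,0,0,0,0.6]]]'
python3 -m jog '[[[0,0,-3,0,0,0,0.6],[0,0,-6,0,0,0,0.6],[0,0,-12,0,0,0,0.6],[0,0,-20,0,0,0,0.6],[0,0,-25,0,0,0,0.6]]]'
python3 -m jog '[[[0,0,-25,0,0,0,0.6],[0,0,-25,0,0,0,0.6],[0,0,-15,0,0,0,0.6],[0,0,0,0,0,0,0.6],[0,0,0,0,0,0,0.6]]]'
python3 - <<'E'
from h import *
c=np.zeros((400,800,3),np.uint8)
for i,(n,w) in enumerate((("side",(265,190,365,290)),("scene",(320,150,420,250)))):
    f=bot.grab_frame(n);c[:400,400*i:400*i+400]=cv2.resize(f["img"][w[1]:w[3],w[0]:w[2],::-1],(400,400),interpolation=2)
    for q in("rod_tip","gauge","rod_grip"):
        print(n,q,[(np.round(x["xyz"],4).tolist(),round(x["conf"],2)) for x in bot.spot_point(q,f)[:2]])
cv2.imwrite("pics/c4.png",c)
E
```

```text
clock: 29.4
position: [0.524, 0.1583, 0.2445]
tool_rot: [3.141, -0.0, 1.386]
force: [0.0, -0.6, 0.4]
grip_width: 0.0133
finger_force: 42.3
clock: 29.9
position: [0.5239, 0.1583, 0.2444]
tool_rot: [-3.142, -0.0, 1.386]
force: [-0.2, 0.1, -0.3]
grip_width: 0.0515
finger_force: 0.0
clock: 30.4
position: [0.5237, 0.1582, 0.3116]
tool_rot: [-3.141, 0.0, 1.386]
force: [0.9, -0.7, 0.3]
grip_width: 0.0515
finger_force: 0.0
clock: 30.9
position: [0.5238, 0.1582, 0.3758]
tool_rot: [3.141, -0.0, 1.386]
force: [-0.2, 0.6, 0.1]
grip_width: 0.0509
finger_force: 0.0
side rod_tip []
side gauge [([0.5259, 0.1581, 0.0833], 0.73), ([0.5218, 0.1619, 0.1849], 0.67)]
side rod_grip [([0.523, 0.1611, 0.1893], 0.76)]
scene rod_tip [([0.5207, 0.1643, 0.0496], 0.7), ([0.514, -0.1769, 0.0011], 0.36)]
scene gauge [([0.5189, 0.1627, 0.0839], 0.86), ([0.6066, 0.3985, 0.0031], 0.61)]
scene rod_grip [([0.524, 0.1554, 0.1876], 0.61)]
```

View pics/c4.png

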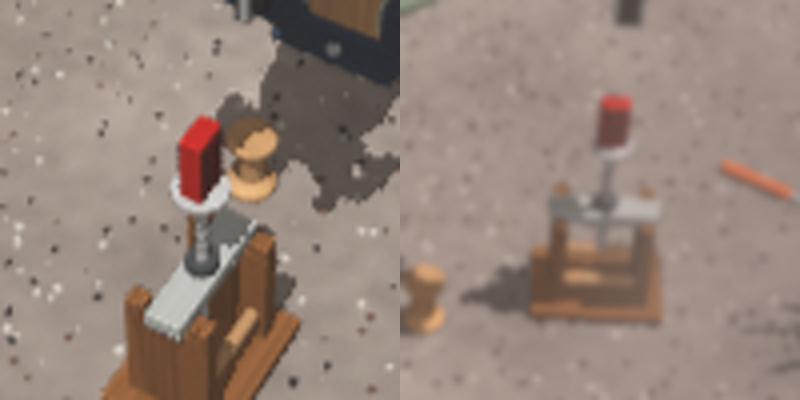

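The gauge stands upright in both notches, with the rod still extended below the bar. The gripper is clear of it, so I'm handing in.

```bash
python3 -c "
from workcell import bot
print(bot.job_done())"
```

```text
the job is handed in; nothing more can be done
None
```

The gauge is back upright in the stand's notches with the rod still set to the depth it found, about 34 mm (estimated from arm travel and camera readings, good to a few mm). I handed the job in at about 31 s.

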